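Load the bench paint shaker and clamp its tins

ROBOT

A 6-joint arm with a two-finger parallel gripper is mounted at the origin on a cart in front of the work surface, level with it; the furniture and walls round the work are solid. World frame = base frame: x ahead of the robot, y to its left, z up, the work surface at z = 0. Lengths are in mm, angles in degrees, forces in N, time in s.
With the tool pointing down it reaches from about 300 to 850 mm from the base axis. Payload 4.2 kg.
Tool frame: the origin (TCP) lies midway between the tips of the shut fingers; the grasp point (between the pads) lies 19 mm behind it; z points along the fingers, y is the line along which they close (so a half turn about z gives the same grasp; the last joint's range is limited). The gripper opens to 91 mm and grips with 3 to 60 N. Pads are 32 mm wide; open, the fingers measure 118 mm over their backs; the gripper's body (76 mm by 178 mm) begins 60 mm behind the grasp point.
Start: joints at [-70.989, 18.312, 89.639, -0, 72.044, -1.146], TCP at [198.143, -539.801, 193.376] pointing down, gripper open.
Joint ranges: [-177.97, 177.97], [-48.28, 115.42], [12.27, 149.76], [-77.06, 257.06], [2.81, 150.46], [-146.56, 146.56]. Speed limits (degrees/s): [147.25, 147.25, 180, 180, 180, 180].

INTERFACE

Orientations are given as [roll, pitch, yaw] about the fixed x, y, z axes, in that order (R = Rz(yaw) Ry(pitch) Rx(roll)).
In Python, from workcell import env gives the robot as it stands.
- The arm moves only by the tool send_rows, never from a script. Its argument "steps" is a list that holds one entry, the list of rows, each a list of 5 numbers: the shift along the tool's x, y, z scaled (see below), then the turn about the tool's z scaled (see below), then the opening, from 0 (shut) to 1 (fully open). In form: [[[dx, dy, dz, yaw, fingers], ...]]. A call has 1 to 5 rows; each row shifts and turns the commanded pose from where the row before left it, along the tool's axes as they then stand; what a row does not reach is not made up. The controller multiplies each number of a shift by 0.04 m and each number of a turn by 0.12 rad. A row lasts 1/12 s, in which the tool goes at most 41.7 mm and 7.16 degrees, less where a joint would pass 70% of its speed; a pose out of reach is approached as far as the arm can. A call with a number of a shift or a turn outside -1 to 1 is refused whole. A call with a gripper value outside its range is refused whole. The fingers move at their own pace and stop on an object; "squeeze" is the grip in N (left out, the last holds). Time passes only in rows, so rows that do not move let the fingers close. It gives the time, the measured TCP pose, the force, the opening and the grip force at its end, in the units of the state.
- env.state(): the state, without advancing time (a new reading comes with each control period).
- env.grab_frame(name): name is "side" or "top" or "wrist"; returns a dict with "pixels" (384x512x3 uint8, red, green, blue), "depth" (384x512 float32, mm along the optical axis (not along the pixel's ray), 0 where there is no reading), "intrinsics" (3x3 intrinsics, pixels), "dist" ([k1, k2, p1, p2, k3] as OpenCV has them; the pictures are not rectified), "cam_to_world" (4x4, takes a point from camera to world coordinates). Camera axes: x right, y down, z forward; pixel columns grow to the right and rows downward; lengths in mm; the calibration is good to about 2 mm. A picture is of the moment at which its call begins.
- env.job_done(): hands the job in; it is judged then, once.
The state is a dict: "time_s": time; "qpos": joint angles; "qvel": joint speeds; "effort": joint torques, N m; "ee_pos": TCP position; "ee_rot": TCP orientation; "force": force on the tool from outside, world axes, zero at the start; "torque": the same for the moment, N m; "gripper_width": finger opening in mm; "gripper_force": force on a finger pad.
Only numpy, scipy, OpenCV 4.12 (cv2) and the standard library are available. Lean on these libraries where they do the work, as an engineer would, in place of code of your own. Each camera call takes 0.05 s, during which the arm holds its last target. There are 200 camera calls.

TASK

Load the paint shaker: lift the carrier with its two tins by the grip in the middle, feed it end first into the channels of the shaker's deck as far as the clamp frame lets your hand go, then push on its outer end until the catches snap in and it is fully home. Then wind the hand wheel on top clockwise by its knob until it stops, a little over a full turn, so that the sprung pad presses firmly on both lids. Keep the tins upright in their pockets, leave the other things on the bench where they lie, and let go of everything.

Things in the scene. Friction and masses are not known exactly. Their poses are not given: they have to be found in the camera images.
- carrier: Loose aluminium tray with two tins (0.5 to 0.8 kg in all). Origin: centre of its underside, x along its length, z up. 202 (x) by 98 (y) mm over its flanges, which are 4 mm thick along the bottom edges, y = 40 to 49 mm each side, notched at x = +/-75. Side walls 18 mm high at y = +/-39; upright end plates 34 mm high, outer faces at x = +/-101. Both ends are alike, either may go first
- handle (a point): Centre of the carrier's black rubber grip, 58 mm above its underside, over its middle: 46 mm long along the carrier's x, 14 mm thick in y, 24 mm high. The gap between the tins is 50 mm long in x; to the sides (y) it is open above the 18 mm walls
- tin_a: Closed grey paint tin, 72 mm across, 71 mm high, standing in the carrier's pocket 61 mm from its middle on the +x side; origin under its centre, z up. Its lid is 75 mm above the carrier's underside
- tin_b: Same tin in the pocket 61 mm from the middle on the carrier's -x side
- shaker: Fixed bench shaker with grey base 136 mm wide, steel deck with nylon slide strips 34 mm high, clamp frame across its middle, motor box at its back (x = 107 to 138 mm). Origin on the worktop under the frame's middle; x points inward, the way the carrier goes in, z up. Beam x = -20 to 20 mm, 188 to 212 mm high; uprights at y = +/-59 to 69. The deck begins with a loading apron at x = -138
- home (a point): Point on the deck, 34 mm above the shaker's origin, where the carrier's origin lies when home; axes as the shaker's. Sprung roller catches (about 5 N together, met 20 mm before home) and rubber stops lie ahead of it; the carrier's outer end plate is then 101 mm in front of it, 20 mm outside the channels
- mouth (a point): Point on the deck midway between the mouths of the two C channels, 80 mm in front of home; axes as the shaker's. From here the channel walls stand 102 mm apart (2 mm play each side of the flanges) and lips reach over the flanges 7 mm above the deck (3 mm play) from y = +/-44 mm outward. Flared guides reach 17 mm further out, to 115 mm apart
- knob (a point): Middle of the upright black spinner knob on the hand wheel: 20 mm thick, 40 mm high (231 to 271 mm above the worktop), spins freely about itself, 40 mm from the wheel's axis, which stands over the shaker's origin. The wheel is 109 mm across, its top 231 mm high
- clamp_crank (a joint): Angle of the hand wheel, rad: 0 fully open, growing clockwise seen from above, stop at about 8.4. It drives the clamp plate down 24 mm a turn, takes 4 to 6 N at the knob and stays where it is left. At 0 the knob is at the shaker's +y side. With the carrier home the pad meets the lids at about 6.8
- clamp_pad (a joint): How far the springs between clamp plate and rubber pad are pressed in, m: 0 when the pad hangs free, about 0.006 with the wheel at its stop on the tins. The pad is 150 x 62 mm, its underside 26 mm above the lids when the wheel is at 0
- lid_driver: loose bystander: screwdriver with orange handle, 205 mm long, lying flat; origin under its middle
- box_cutter: loose bystander: yellow box cutter, 178 mm long, lying flat; origin under its middle
- mix_stick_1: loose bystander: wooden mixing stick, 280 x 23 x 9 mm, lying flat; origin under its middle
- spatula: loose bystander: mixing spatula, 228 x 30 x 14 mm, lying flat; origin under its middle
- marker: loose bystander: white marker pen, 140 x 16 mm, lying flat; origin under its middle
Mind the look-alikes: they are no part of the job. What is shaped like the tin_a but green, red or turquoise is not meant.

How it is judged:
By the outcome, as a careful person would: the job done as asked, in the order asked, and still so for the second after the job is handed in, with the robot touching nothing.
It also fails if it takes over 72 s, if anything falls off the work surface, if the arm or the gripper's body presses on something with over 40 N, if the wrist force passes 120 N, or if a joint passes its speed limit or range.

## Working session

There is one attempt and no reset: what is moved stays moved. The work goes in short steps, Python scripts to look and compute and a tool call to move; the robot and the scene stay as the last step left them, time stands still between calls to the robot, and variables do not carry over. Pictures are saved under pics/ and viewed, at most 16 in all, crops included, and the job is handed in when it is done.

Besides the shell and the picture viewer there is one more tool, called after "Call:" as name(argument=value, ...), one argument or row to a line, values as JSON. send_rows: Moves the arm, as the interface text tells. Shifts and turns lie within -1 to 1; 1 stands for 0.04 m of shift or 0.12 rad of turn. Its arguments: {"type":"object","properties":{"steps":{"type":"array"},"squeeze":{"type":"number"}},"required":["steps"]}

```bash
mkdir -p pics; ls; cat > h.py <<'E'
import numpy as np,cv2
from workcell import env
def grab(n,save=None):
    f=env.grab_frame(n)
    f={k:(np.array(v) if k!='pixels' else v) for k,v in f.items()}
    if save: cv2.imwrite('pics/'+save,f['pixels'][:,:,::-1])
    return f
def cloud(f):
    h,w=f['depth'].shape
    u,v=np.meshgrid(np.arange(w),np.arange(h))
    p=cv2.undistortPoints(np.stack([u,v],-1).reshape(-1,1,2).astype(np.float64),f['intrinsics'],f['dist']).reshape(h,w,2)
    d=f['depth'].astype(float)[...,None]
    P=np.concatenate([p*d,d],-1)
    T=f['cam_to_world']
    W=P@T[:3,:3].T+T[:3,3]; W[f['depth']==0]=np.nan
    return W
E
python3 - <<'E'
from h import *
import pickle
s=env.state();print(s)
for n in('side','top'):
    f=grab(n,n+'0.png');pickle.dump(f,open(n+'0.pkl','wb'));print(n,f['cam_to_world'].round(2).tolist())
a=cv2.imread('pics/side0.png');b=cv2.imread('pics/top0.png')
cv2.imwrite('pics/both.png',cv2.resize(np.hstack([a,b]),(800,300)))
E
```

```text
pics
{'time_s': 0.0, 'qpos': array([-7.09899148e+01,  1.83508844e+01,  8.97069782e+01, -7.34459910e-04,
        7.20425452e+01, -1.14415587e+00]), 'qvel': array([-0.05637151,  0.02545186, -0.02005776,  0.03628349, -0.03573309,
        0.01770226]), 'effort': array([ 3.62387895e-03, -4.12453830e+01, -2.31973958e+01,  7.27937277e-02,
        4.54470597e-02, -1.46003422e-04]), 'ee_pos': array([ 197.95244089, -539.27559069,  192.5240133 ]), 'ee_rot': array([-1.79899598e+02, -1.30679329e-03,  2.01544669e+01]), 'force': array([-0.57679684, -0.06543848, -0.11123081]), 'torque': array([-0.01443269, -0.0191444 , -0.02990297]), 'gripper_force': 0.0, 'gripper_width': 91.06616696402156}
side [[1.0, -0.03, 0.07, 459.57], [-0.08, -0.59, 0.8, -1071.82], [0.02, -0.81, -0.59, 893.26], [0.0, 0.0, 0.0, 1.0]]
top [[0.03, -0.98, 0.22, 355.85], [-1.0, -0.03, 0.01, -119.47], [-0.0, -0.22, -0.98, 1060.33], [0.0, 0.0, 0.0, 1.0]]
```

View pics/top0.png

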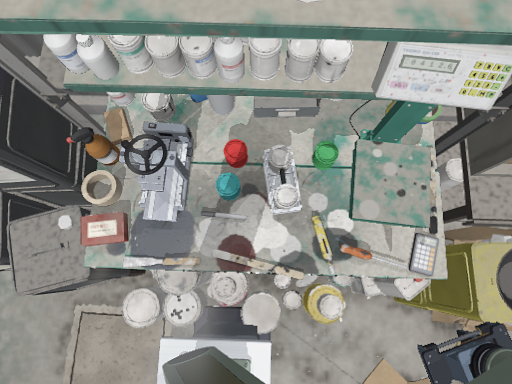

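View pics/side0.png

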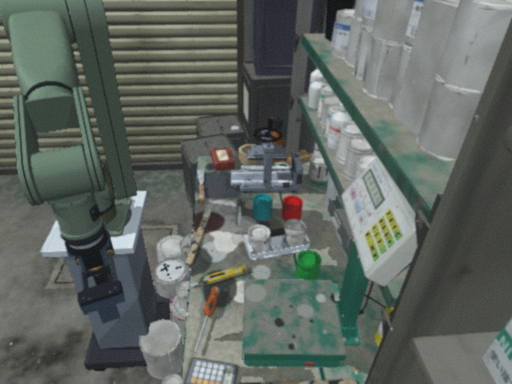

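Top view: shaker at about (155,165) with its apron towards the robot, black wheel at (145,155), and the carrier at (282,180) roughly along world x. Red, turquoise and green tins stand nearby. Next I measure these from the depth.

```bash
python3 - <<'E'
from h import *
import pickle
f=pickle.load(open('top0.pkl','rb'));W=cloud(f);im=f['pixels']
for n,(u,v) in dict(wheel=(145,155),tinf=(286,195),tinb=(279,157),shelf=(250,90),shelfhi=(250,30),red=(235,147),turq=(228,180),green=(326,150),box=(104,228),apron=(162,232)).items(): print(n,W[v,u].round())
# orthographic maps, 1 px = 1mm; rows: x descending, cols: y descending
def ortho(W,im,x0,x1,y0,y1,zmax,sc,name):
    m=np.isfinite(W[...,2])&(W[...,2]<zmax)&(W[...,0]>x0)&(W[...,0]<x1)&(W[...,1]>y0)&(W[...,1]<y1)
    P=W[m];c=im[m];o=np.argsort(P[:,2]);out=np.zeros((int((x1-x0)*sc),int((y1-y0)*sc),3),np.uint8)
    for p,cc in zip(P[o],c[o]):
        r=int((x1-p[0])*sc);q=int((y1-p[1])*sc);out[max(r-2,0):r+2,max(q-2,0):q+2]=cc[::-1]
    cv2.imwrite('pics/'+name,out)
# carrier
m=(W[...,2]>62)&(W[...,2]<90)&(W[...,0]>350)&(W[...,0]<720)&(W[...,1]>-250)&(W[...,1]<-60)
n,l,st,ce=cv2.connectedComponentsWithStats(m.astype(np.uint8))
for i in range(1,n):
    if st[i,4]>30:
        P=W[l==i];print('hi',st[i],P.mean(0).round(1),np.percentile(P[:,2],[5,50,95]).round(1),P[:,:2].min(0).round(),P[:,:2].max(0).round())
a=im[110:260,80:330,::-1]
cv2.imwrite('pics/crop.png',cv2.resize(a,(800,480),interpolation=cv2.INTER_CUBIC))
E
```

```text
wheel [621. 176. 233.]
tinf [ 565. -190.   69.]
tinb [ 680. -167.   70.]
shelf [778. -82. 287.]
shelfhi [768. -89. 521.]
red [709. -34.  64.]
turq [606. -18.  65.]
green [ 709. -309.   65.]
box [455. 344.  38.]
apron [452. 181.   1.]
hi [244 144   4  15  42] [699.1 -65.   67.5] [63.3 67.5 72.1] [673. -71.] [720. -61.]
hi [269 145  23  23 436] [ 683.6 -170.    70. ] [65.5 69.4 75.6] [ 648. -203.] [ 718. -137.]
hi [274 169  25  39 543] [ 571.5 -189.8   70.3] [65.9 69.7 75.7] [ 529. -225.] [ 645. -155.]
```

View pics/crop.png

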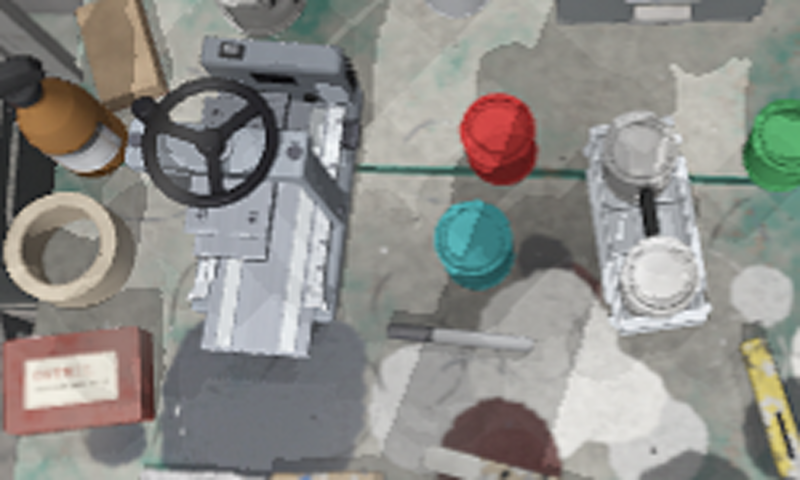

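Clear view: the knob is at crop (143,108), on the shaker's +y side. Shaker yaw looks slightly negative, and the screwdriver, cutter, etc. lie forward. Now I'll move over the carrier for a wrist look.

Call:
send_rows(
  steps=[
    [[0.8,-0.3,-0.7,0,1],[0.8,-0.3,-0.6,0,1],[0.8,-0.3,-0.6,0,1],[0.8,-0.3,-0.6,0,1],[0.8,-0.3,-0.6,0,1]],
  ],
)

```text
time_s: 0.52
ee_pos: [326.6, -428.4, 316.3]
ee_rot: [-180.0, 0.0, 20.1]
force: [0.3, -0.6, 0.6]
gripper_width: 91.0
gripper_force: 0.0
```

Call:
send_rows(
  steps=[
    [[0.85,-0.33,-0.2,0.3,1],[0.85,-0.33,0,0.3,1],[0.85,-0.33,0,0.3,1],[0.85,-0.33,0,0.3,1],[0.85,-0.33,0,0.3,1]],
  ],
)

```text
time_s: 0.93
ee_pos: [471.8, -318.0, 323.4]
ee_rot: [-180.0, 0.0, 9.7]
force: [0.6, -0.4, 0.8]
gripper_width: 91.1
gripper_force: 0.0
```

Call:
send_rows(
  steps=[
    [[0.85,-0.33,0,0,1],[0.6,-0.2,0,0,1],[0,0,0,0,1],[0,0,0,0,1]],
  ],
)

```text
time_s: 1.27
ee_pos: [525.0, -287.9, 322.4]
ee_rot: [-179.9, 0.1, 10.0]
force: [-0.2, 0.1, 0.2]
gripper_width: 91.1
gripper_force: 0.0
```

```bash
python3 - <<'E'
from h import *
import pickle
s=env.state();print(s['time_s'],s['ee_pos'],s['ee_rot'],s['qpos'].round(1))
f=grab('wrist','w1.png');pickle.dump(f,open('w1.pkl','wb'));print(f['cam_to_world'].round(3).tolist(),f['intrinsics'])
E
```

```text
1.2667 [ 524.99798308 -287.92107608  322.44915725] [-1.79946490e+02  1.11094859e-01  9.97739194e+00] [-29.8  17.9  72.   -0.   90.2  50.2]
[[0.173, -0.956, -0.237, 590.657], [-0.985, -0.168, -0.041, -277.124], [-0.001, 0.241, -0.971, 512.041], [0.0, 0.0, 0.0, 1.0]] [[278.05358866   0.         254.14041652]
 [  0.         278.05358866 193.11140012]
 [  0.           0.           1.        ]]
```

View pics/w1.png

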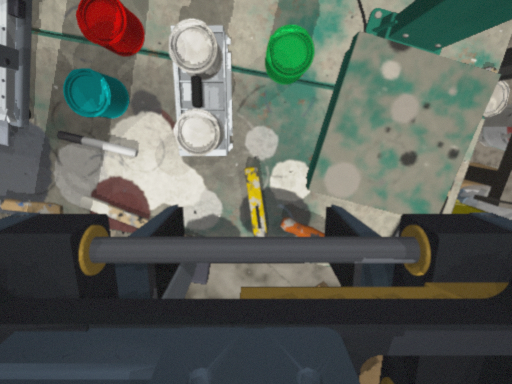

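Wrist view: the carrier is at (203,90), its grip at (197,92), with tin lids at (194,45) and (197,132). I'll centre on it.

Call:
send_rows(
  steps=[
    [[0.4,-0.85,0,0,1],[0.4,-0.85,0,0,1],[0.4,-0.85,0,0,1],[0,0,0,0,1],[0,0,0,0,1]],
  ],
)

```text
time_s: 1.73
ee_pos: [553.6, -179.7, 323.9]
ee_rot: [180.0, 0.0, 9.9]
force: [0.3, -0.6, -0.0]
gripper_width: 91.1
gripper_force: 0.0
```

```bash
cat >> h.py <<'E'
def cast(f,uv,z):
    p=cv2.undistortPoints(np.array(uv,np.float64).reshape(-1,1,2),f['intrinsics'],f['dist']).reshape(-1,2)
    T=f['cam_to_world'];d=np.c_[p,np.ones(len(p))]@T[:3,:3].T
    return T[:3,3]+d*((z-T[2,3])/d[:,2])[:,None]
E
python3 - <<'E'
from h import *
import pickle
s=env.state();print(s['time_s'],s['ee_pos'],s['ee_rot'])
f=grab('wrist','w2.png');pickle.dump(f,open('w2.pkl','wb'))
W=cloud(f);im=f['pixels'];g=cv2.cvtColor(im,cv2.COLOR_RGB2GRAY)
# grip: dark pixels at height ~70
m=((g<60)&(np.abs(W[...,2]-65)<15)&(W[...,0]>560)&(W[...,0]<690)&(np.abs(W[...,1]+180)<50)).astype(np.uint8)
n,l,st,ce=cv2.connectedComponentsWithStats(m)
i=1+np.argmax(st[1:,4]);c=np.argwhere(l==i)[:,::-1].astype(np.float32)
r=cv2.minAreaRect(c);q=cast(f,cv2.boxPoints(r),70);print('grip',st[i],cast(f,[r[0]],70),q[:,:2].round(1).tolist())
# lid discs
for nm,(x,y) in dict(a=(684,-170),b=(565,-190)).items():
    m=(np.abs(W[...,2]-75)<9)&(np.hypot(W[...,0]-x,W[...,1]-y)<46)&(g>90)
    P=W[m];(cc,rr)=cv2.minEnclosingCircle(P[:,:2].astype(np.float32));print(nm,P.mean(0),cc,rr,len(P))
cv2.imwrite('pics/w2c.png',cv2.resize(im[:220,100:400,::-1],(750,550)))
E
```

```text
1.7333 [ 553.5880961  -179.69945754  323.94098949] [1.79954803e+02 8.34761542e-03 9.91791691e+00]
grip [258 109   8  29 205] [[ 623.35675692 -179.97729292   70.        ]] [[642.9, -171.0], [644.7, -181.5], [603.4, -189.2], [601.5, -178.4]]
a [ 684.1089847  -170.02346102   69.14497737] (679.5296020507812, -171.59201049804688) 39.20754623413086 1437
b [ 563.47580311 -191.98229906   69.1234011 ] (566.8135986328125, -191.8365936279297) 39.80517578125 1298
```

View pics/w2c.png

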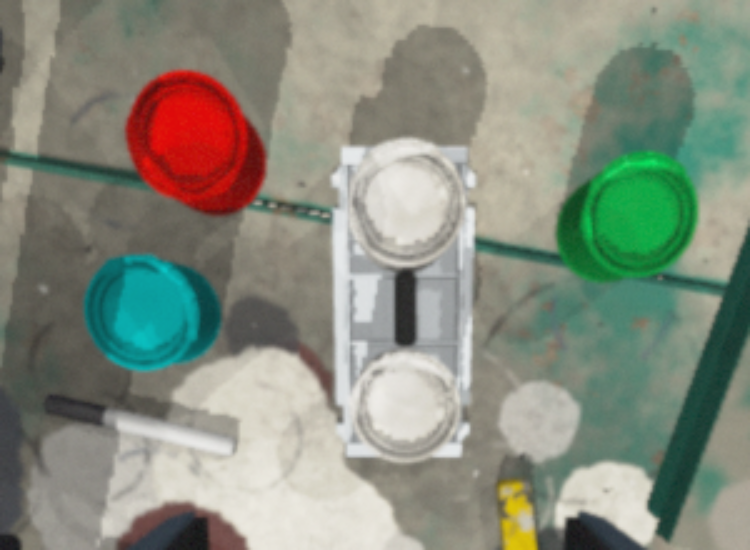

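The carrier's centre is about (623.5,-180.5), yaw about 10.4°; grip at crop (405,308). I'll move over it and descend.

Call:
send_rows(
  steps=[
    [[0.86,0.16,0,-0.07,1],[0.86,0.16,0.3,0,1],[0,0,0.9,0,1],[0,0,0.9,0,1],[0,0,0.9,0,1]],
  ],
)

```text
time_s: 2.2
ee_pos: [623.9, -183.2, 202.0]
ee_rot: [179.9, -0.0, 10.2]
force: [-0.4, 0.6, 0.2]
gripper_width: 91.0
gripper_force: 0.0
```

Call:
send_rows(
  steps=[
    [[0,0,0.9,0,1],[0,0,0.9,0,1],[0,0,0.6,0,1],[0,0,0,0,1],[0,0,0,0,1]],
  ],
)

```text
time_s: 2.62
ee_pos: [623.1, -182.4, 106.8]
ee_rot: [-180.0, 0.1, 10.2]
force: [0.7, -0.1, 0.3]
gripper_width: 91.0
gripper_force: 0.0
```

Call:
send_rows(
  steps=[
    [[0,-0.05,0.8,0,1],[0,0,0.8,0,1],[0,0,0,0,1],[0,0,0,0,1]],
  ],
)

```text
time_s: 2.95
ee_pos: [624.1, -179.6, 44.7]
ee_rot: [180.0, -0.0, 10.3]
force: [0.2, -1.0, 0.0]
gripper_width: 91.3
gripper_force: 0.0
```

Call:
send_rows(
  steps=[
    [[0,0,0,0,0],[0,0,0,0,0],[0,0,0,0,0],[0,0,0,0,0],[0,0,0,0,0]],
  ],
  squeeze=40,
)

```text
time_s: 3.37
ee_pos: [624.5, -178.8, 44.6]
ee_rot: [179.9, -0.1, 10.3]
force: [-0.9, 0.5, -0.3]
gripper_width: 60.8
gripper_force: 0.0
```

Call:
send_rows(
  steps=[
    [[0,0,0,0,0],[0,0,0,0,0],[0,0,0,0,0]],
  ],
)

```text
time_s: 3.62
ee_pos: [623.9, -178.6, 43.6]
ee_rot: [180.0, 0.0, 10.3]
force: [-1.1, -0.2, 0.0]
gripper_width: 41.1
gripper_force: 0.0
```

Call:
send_rows(
  steps=[
    [[0,0,0,0,0],[0,0,0,0,0],[0,0,0,0,0],[0,0,0,0,0],[0,0,0,0,0]],
  ],
)

```text
time_s: 4.03
ee_pos: [624.1, -179.2, 43.4]
ee_rot: [179.9, -0.0, 10.3]
force: [-0.4, -2.0, -1.2]
gripper_width: 13.3
gripper_force: 40.0
```

Call:
send_rows(
  steps=[
    [[0,0,-0.3,0,0],[0,0,-0.6,0,0],[0,0,-0.6,0,0],[0,0,-0.6,0,0],[0,0,-0.6,0,0]],
  ],
)

```text
time_s: 4.45
ee_pos: [622.9, -178.0, 152.1]
ee_rot: [-179.9, 0.1, 10.3]
force: [0.3, 0.3, -5.8]
gripper_width: 13.4
gripper_force: 40.0
```

Held and lifted. I'll carry it round to in front of the shaker.

Call:
send_rows(
  steps=[
    [[-0.4,-0.3,0,0,0],[-0.6,-0.5,0,0,0],[-0.6,-0.5,0,0,0],[-0.6,-0.5,0,0,0],[-0.6,-0.5,0,0,0]],
  ],
)

```text
time_s: 4.87
ee_pos: [494.8, -107.1, 151.1]
ee_rot: [-179.9, 0.1, 10.3]
force: [0.1, -0.2, -5.3]
gripper_width: 13.2
gripper_force: 40.0
```

Call:
send_rows(
  steps=[
    [[-0.3,-0.7,0,0,0],[-0.2,-0.75,0,0,0],[-0.2,-0.75,0,0,0],[-0.2,-0.75,0,0,0],[-0.2,-0.75,0,0,0]],
  ],
)

```text
time_s: 5.28
ee_pos: [425.6, 30.8, 151.6]
ee_rot: [-180.0, 0.1, 10.3]
force: [1.2, 1.1, -4.5]
gripper_width: 13.2
gripper_force: 40.0
```

Call:
send_rows(
  steps=[
    [[0,-0.75,0,0.5,0],[0,-0.75,0,0.5,0],[0,-0.7,0,0.5,0],[0,-0.5,0,0.5,0],[0,-0.3,0,0.5,0]],
  ],
)

```text
time_s: 5.7
ee_pos: [416.2, 150.9, 151.6]
ee_rot: [-180.0, 0.1, -6.9]
force: [0.3, -0.6, -5.5]
gripper_width: 13.7
gripper_force: 40.0
```

Call:
send_rows(
  steps=[
    [[0,0,0,0,0],[0,0,0,0,0]],
  ],
)

```text
time_s: 5.87
ee_pos: [416.6, 148.8, 151.4]
ee_rot: [179.9, 0.1, -6.7]
force: [0.3, 0.1, -5.8]
gripper_width: 13.4
gripper_force: 40.0
```

```bash
python3 - <<'E'
from h import *
import pickle
s=env.state();print(s['time_s'],s['ee_pos'],s['ee_rot'],s['qpos'].round(1))
f=grab('wrist','w3.png');pickle.dump(f,open('w3.pkl','wb'))
g=grab('top','t3.png');pickle.dump(g,open('t3.pkl','wb'))
E
```

```text
5.8667 [416.64058235 148.83074879 151.39011554] [ 1.79941949e+02  7.51886875e-02 -6.70143688e+00] [ 18.2   8.4 109.6  -0.   62.1 114.9]
```

View pics/w3.png

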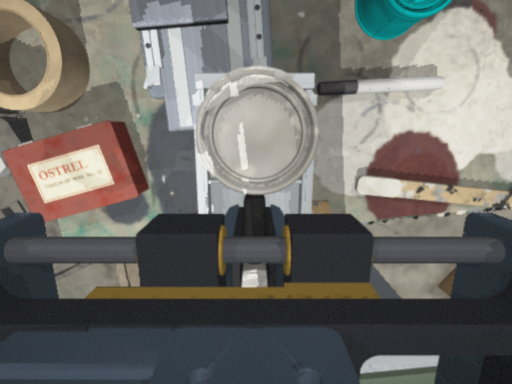

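The deck front edge is at (165–195,130), left of the carrier, with the left guide at (150,70). I'll fit shaker pose from the depth of both views.

```bash
python3 - <<'E'
from h import *
import pickle
f=pickle.load(open('top0.pkl','rb'));W=cloud(f);im=f['pixels'].astype(int)
def lines(W,zlo,zhi,xs,y0,y1):
    for x in xs:
        m=(np.abs(W[...,0]-x)<4)&(W[...,2]>zlo)&(W[...,2]<zhi)&(W[...,1]>y0)&(W[...,1]<y1)
        y=W[m][:,1]
        if len(y)>4: print(x,len(y),np.sort(y)[[0,1,-2,-1]].round(1),np.median(W[m][:,2]).round(1))
print('deck');lines(W,20,60,range(470,570,8),60,300)
m=(W[...,2]>22)&(W[...,2]<48)&(W[...,0]>440)&(W[...,0]<540)&(W[...,1]>100)&(W[...,1]<250)
P=W[m];
for y in range(130,240,10):
    q=P[np.abs(P[:,1]-y)<5]
    if len(q): print('front',y,np.sort(q[:,0])[:3].round(1),len(q))
# dark wheel
g=im.max(2)
m=(g<70)&(W[...,2]>215)&(W[...,2]<285)&(np.hypot(W[...,0]-620,W[...,1]-176)<90)
P=W[m];k=P[P[:,2]>248];w=P[P[:,2]<245]
print('wheel',len(w),w.mean(0).round(1),[round(float(v),1) for v in cv2.minEnclosingCircle(w[:,:2].astype(np.float32))[0]],cv2.minEnclosingCircle(w[:,:2].astype(np.float32))[1],'knob',len(k),k.mean(0).round(1) if len(k) else '')
uv=np.argwhere(m)[:,::-1].astype(np.float32)
print('knob px',np.argwhere(m&(W[...,2]>248))[:,::-1].tolist())
# wheel ellipse via convex hull
h=cv2.convexHull(uv[ (W[m][:,2]<245)]);e=cv2.fitEllipse(h);print('ell',e,cast(f,[e[0]],229))
# motor box top edge?
for z0,z1 in((185,220),(60,185)):
    m=(W[...,2]>z0)&(W[...,2]<z1)&(W[...,0]>560)&(W[...,0]<780)&(W[...,1]>80)&(W[...,1]<270)&(g>80)
    P=W[m];print(z0,len(P),P.mean(0).round(1),P.min(0).round(),P.max(0).round())
E
python3 - <<'E'
import cv2
a=cv2.imread('pics/top0.png')[110:250,95:220];cv2.imwrite('pics/t0c.png',cv2.resize(a,(535,600),interpolation=cv2.INTER_CUBIC))
E
```

```text
deck
470 13 [287.9 288.5 297.3 299. ] 36.4
478 15 [289.  290.1 298.4 299.7] 36.7
486 82 [133.5 133.6 297.2 299.8] 33.1
494 104 [134.2 134.8 298.6 299.5] 34.3
502 95 [134.4 136.1 298.9 299. ] 34.4
510 89 [132.4 133.  232.2 233.1] 34.1
518 99 [114.8 116.8 230.2 232.8] 33.9
526 126 [113.8 114.3 246.5 247.6] 33.3
534 122 [114.4 114.6 245.5 247.9] 34.4
542 118 [112.7 113.  240.8 242.4] 33.9
550 119 [113.2 113.3 240.8 241.2] 34.5
558 112 [113.2 113.7 246.6 247.6] 34.2
566 119 [111.8 112.2 240.4 246.1] 34.0
front 130 [483.2 486.6 489. ] 29
front 140 [483.2 483.3 483.4] 60
front 150 [483.  483.3 485.4] 63
front 160 [485.2 485.2 485.5] 62
front 170 [484.9 485.  485.1] 64
front 180 [484.6 484.6 484.8] 65
front 190 [484.8 487.  487.2] 59
front 200 [486.7 486.9 487. ] 57
front 210 [486.4 486.6 486.7] 62
front 220 [486.2 486.5 486.6] 57
front 230 [486.1 488.8 488.8] 48
wheel 520 [625.9 170.1 229. ] [626.1, 178.0] 53.80609130859375 knob 77 [636.4 213.6 264.5]
knob px [[124, 140], [125, 140], [126, 140], [122, 141], [123, 141], [124, 141], [125, 141], [126, 141], [127, 141], [121, 142], [122, 142],
[... 365 characters left out ...]
, 145], [125, 145], [126, 145], [127, 145], [128, 145], [129, 145], [130, 145], [131, 145], [122, 146], [123, 146], [124, 146], [125, 146], [126, 146], [127, 146], [128, 146], [129, 146], [130, 146], [131, 146], [124, 147], [125, 147], [126, 147], [127, 147], [128, 147], [129, 147], [130, 147], [131, 147], [125, 148], [126, 148], [127, 148], [128, 148], [129, 148], [130, 148], [126, 149], [127, 149], [128, 149], [129, 149]]
ell ((145.19927978515625, 154.0579071044922), (39.338836669921875, 42.84294891357422), 62.36919403076172) [[625.18807095 177.25268029 229.        ]]
185 608 [621.8 168.9 210.8] [604. 104. 192.] [648. 251. 220.]
60 1285 [668.5 169.  130.4] [560. 106.  60.] [766. 239. 179.]
```

View pics/t0c.png

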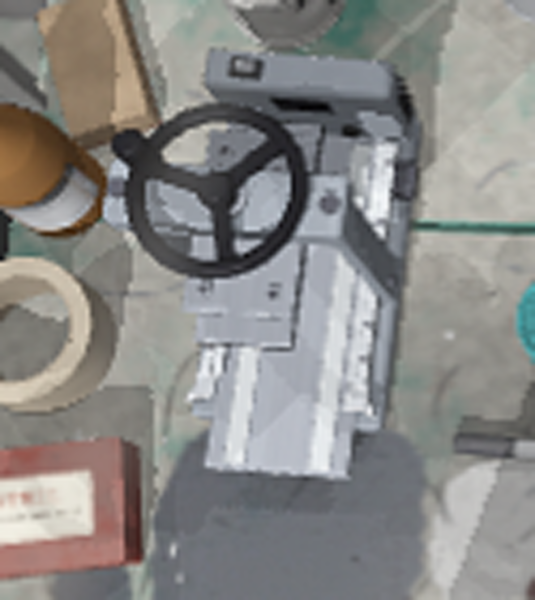

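The carrier path is clear. Strips run (240,350)-(230,465) and (335,300)-(318,465) in the crop, and the knob is at (130,145). I'll refine yaw from the white strips.

```bash
python3 - <<'E'
from h import *
import pickle
f=pickle.load(open('top0.pkl','rb'));im=f['pixels'].astype(float).mean(2)
L=[];R=[]
for v in range(194,218):
    row=im[v]
    for lst,(a,b) in((L,(146,157)),(R,(165,180))):
        seg=row[a:b]; w=np.clip(seg-np.percentile(seg,60),0,None)
        lst.append([a+(w*np.arange(b-a)).sum()/w.sum(),v])
for nm,l in(('L',L),('R',R)):
    P=cast(f,l,34)
    vx,vy,x,y=cv2.fitLine(P[:,:2].astype(np.float32),cv2.DIST_HUBER,0,.01,.01).ravel()
    print(nm,P[[0,-1],:2].round(1).tolist(),'yaw',np.degrees(np.arctan(vy/vx)).round(2),'y at 500',y+vy/vx*(500-x),'y at 620',y+vy/vx*(620-x))
E
```

```text
L [[562.3, 219.7], [492.3, 212.6]] yaw -1.2 y at 500 213.39703 y at 620 210.87804
R [[564.7, 147.0], [494.3, 154.7]] yaw -11.99 y at 500 155.48116 y at 620 129.98793
```

Call:
send_rows(
  steps=[
    [[-0.8,-0.36,0,-0.27,0],[-0.8,-0.36,0,-0.27,0],[0,0,0,0,0],[0,0,0,0,0]],
  ],
)

```text
time_s: 6.3
ee_pos: [355.3, 183.4, 151.5]
ee_rot: [180.0, 0.0, -3.1]
force: [0.6, 0.1, -4.7]
gripper_width: 13.5
gripper_force: 40.0
```

```bash
python3 - <<'E'
from h import *
import pickle
s=env.state();print(s['time_s'],s['ee_pos'],s['ee_rot'])
f=grab('wrist','w4.png');pickle.dump(f,open('w4.pkl','wb'))
W=cloud(f)
cv2.imwrite('pics/w4c.png',cv2.resize(f['pixels'][:240,60:420,::-1],(800,533),interpolation=cv2.INTER_CUBIC))
E
```

```text
6.3 [355.30147926 183.38985504 151.48619914] [ 1.79960376e+02  3.41817853e-02 -3.06269780e+00]
```

View pics/w4c.png

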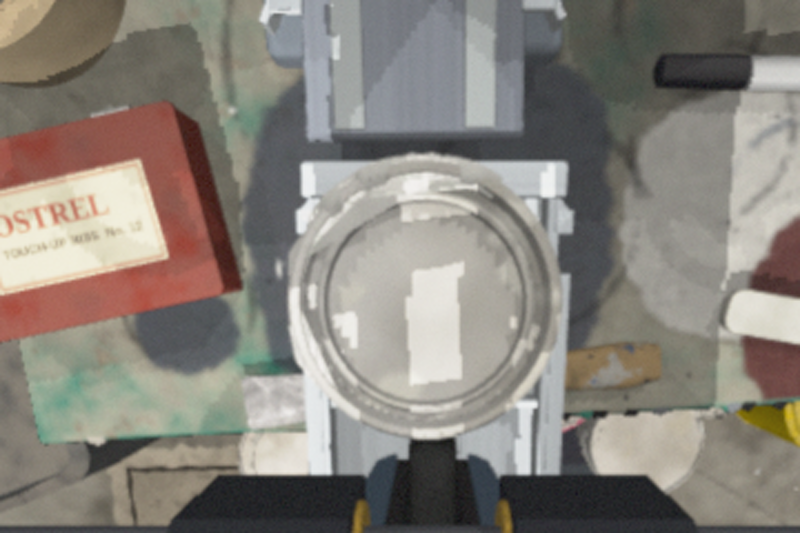

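The deck strips are centred at crop u≈414 (front edge v≈132), the flared guides at (265,15) and (565,15), and the carrier's end plate is centred at u≈435. I'll cast those points.

```bash
python3 - <<'E'
from h import *
import pickle
f=pickle.load(open('w4.pkl','rb'));W=cloud(f)
k=360/800
def c(u,v,z): return cast(f,[[60+u*k,v*k]],z)[0].round(1)
for n,p in dict(sL0=(347,5),sR0=(481,5),sL1=(347,125),sR1=(481,125),eL1=(305,125),eR1=(523,125),eL0=(305,5),eR0=(523,5),front=(420,132)).items(): print(n,c(*p,34))
print('plate',c(302,163,143),c(568,163,143))
g=f['pixels'].astype(float).mean(2)
# deck edges by gradient per row, subpixel
for nm,(a,b) in dict(L=(190,204),R=(288,302)).items():
    pts=[]
    for v in range(3,55):
        r=cv2.GaussianBlur(g[v:v+1],(3,1),0)[0][a:b];d=np.abs(np.gradient(r));i=d.argmax();pts.append([a+i,v])
    P=cast(f,pts,34);vx,vy,x,y=cv2.fitLine(P[:,:2].astype(np.float32),cv2.DIST_HUBER,0,.01,.01).ravel()
    print(nm,np.degrees(np.arctan(vy/vx)).round(2),'y at 500',(y+vy/vx*(500-x)).round(1))
# deck depth front
m=(np.abs(W[...,2]-34)<6)&(W[...,0]>470)&(W[...,0]<560)&(np.abs(W[...,1]-183)<55)
P=W[m];print('deck z',np.median(P[:,2]))
for y in range(140,231,15):
    q=P[np.abs(P[:,1]-y)<6];print(y,np.sort(q[:,0])[:4].round(1))
for x in(495,505,515,525):
    q=P[np.abs(P[:,0]-x)<4];print(x,q[:,1].min().round(1),q[:,1].max().round(1))
E
```

```text
sL0 [539.1 209.7  34. ]
sR0 [536.  151.1  34. ]
sL1 [490.9 213.9  34. ]
sR1 [487.6 152.7  34. ]
eL1 [491.9 233.   34. ]
eR1 [486.6 133.6  34. ]
eL0 [540.  228.1  34. ]
eR0 [535.  132.7  34. ]
front [486.1 180.7  34. ]
plate [456.6 216.  143. ] [452.4 136.6 143. ]
L -3.41 y at 500 232.0
R -1.06 y at 500 133.7
deck z 31.403244194916795
140 [482.1 482.1 482.4 482.4]
155 [483.  483.1 483.2 483.2]
170 [483.4 483.5 483.9 483.9]
185 [483.8 484.1 484.5 484.5]
200 [484.6 485.1 485.1 485.2]
215 [485.6 485.6 485.8 485.9]
230 [486.  486.3 486.3 486.4]
495 133.1 232.8
505 132.9 231.9
515 132.8 232.0
525 128.3 237.6
```

Shaker: origin ≈(622.5,177.6), yaw ≈ -2.4°. I'll align in front and lower towards the apron.

Call:
send_rows(
  steps=[
    [[0.36,-0.09,0,-0.1,0],[0.72,-0.09,0,0,0],[0.36,0,0.5,0,0],[0,0,0.6,0,0],[0,0,0.4,0,0]],
  ],
)

```text
time_s: 6.77
ee_pos: [416.2, 187.3, 90.0]
ee_rot: [180.0, 0.0, -2.6]
force: [-1.4, 0.1, -5.8]
gripper_width: 13.4
gripper_force: 40.0
```

Call:
send_rows(
  steps=[
    [[0,0,0.1,0,0],[0,0,0,0,0],[0,0,0,0,0]],
  ],
)

```text
time_s: 7.02
ee_pos: [415.9, 188.3, 88.1]
ee_rot: [-180.0, -0.1, -2.5]
force: [0.2, 0.5, -5.4]
gripper_width: 13.5
gripper_force: 40.0
```

Call:
send_rows(
  steps=[
    [[0,0,0.2,0,0],[0,0,0,0,0],[0,0,0,0,0]],
  ],
)

```text
time_s: 7.27
ee_pos: [414.7, 188.5, 79.8]
ee_rot: [-180.0, -0.0, -2.5]
force: [-0.4, 0.2, -5.1]
gripper_width: 13.4
gripper_force: 40.0
```

Call:
send_rows(
  steps=[
    [[0,0,0.06,0,0],[0,0,0,0,0],[0,0,0,0,0]],
  ],
)

```text
time_s: 7.52
ee_pos: [415.0, 188.7, 77.4]
ee_rot: [-180.0, -0.1, -2.5]
force: [-0.2, -0.3, -5.2]
gripper_width: 13.5
gripper_force: 40.0
```

Call:
send_rows(
  steps=[
    [[0,0,0.03,0,0],[0,0,0,0,0],[0,0,0,0,0]],
  ],
)

```text
time_s: 7.77
ee_pos: [415.1, 188.7, 76.4]
ee_rot: [-180.0, -0.1, -2.5]
force: [-1.1, -1.1, -0.3]
gripper_width: 13.5
gripper_force: 40.0
```

```bash
python3 - <<'E'
from h import *
import pickle
s=env.state();print(s['ee_pos'],s['force'],s['torque'])
f=grab('wrist','w5.png')
cv2.imwrite('pics/w5c.png',cv2.resize(f['pixels'][:240,60:420,::-1],(800,533),interpolation=cv2.INTER_CUBIC))
E
```

```text
[415.06758398 188.67104085  76.42328704] [-1.11753744 -1.10973227 -0.29613905] [ 0.08423224 -0.06252869  0.02127779]
```

View pics/w5c.png

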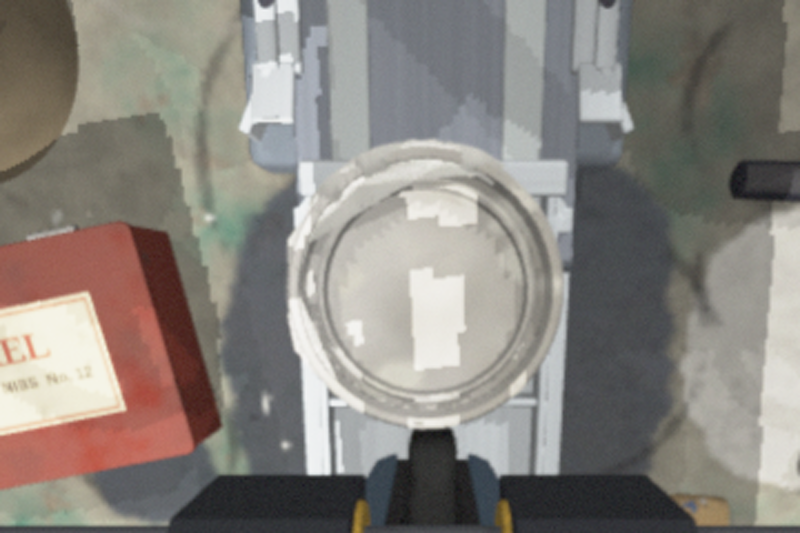

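Contact with the deck (force z ≈ 0), and the carrier is centred between the guides (plate centre u≈434, strips ≈437). Slide in slowly.

Call:
send_rows(
  steps=[
    [[0.2,0,0,0,0],[0.2,0,0,0,0],[0.2,0,0,0,0],[0.2,0,0,0,0],[0,0,0,0,0]],
  ],
)

```text
time_s: 8.23
ee_pos: [449.8, 187.6, 76.7]
ee_rot: [-179.9, -0.2, -2.5]
force: [-0.7, -0.3, 1.4]
gripper_width: 13.5
gripper_force: 40.0
```

Call:
send_rows(
  steps=[
    [[0.2,0,0,0,0],[0.2,0,0,0,0],[0.2,0,0,0,0],[0.2,0,0,0,0],[0,0,0,0,0]],
  ],
)

```text
time_s: 8.65
ee_pos: [481.0, 186.2, 77.2]
ee_rot: [-179.9, -0.1, -2.5]
force: [-2.0, -0.4, 8.8]
gripper_width: 13.8
gripper_force: 40.0
```

Call:
send_rows(
  steps=[
    [[0.1,0.01,-0.03,0,0],[0.15,0,0,0,0],[0.15,0,0,0,0],[0,0,0,0,0]],
  ],
)

```text
time_s: 8.98
ee_pos: [496.5, 184.7, 77.4]
ee_rot: [-180.0, -0.1, -2.5]
force: [-0.7, 0.4, 4.3]
gripper_width: 13.5
gripper_force: 40.0
```

Call:
send_rows(
  steps=[
    [[0.1,0,0,0,0],[0.1,0,0,0,0],[0,0,0,0,0]],
  ],
)

```text
time_s: 9.23
ee_pos: [503.3, 184.3, 77.3]
ee_rot: [-180.0, -0.0, -2.5]
force: [-2.1, -1.3, 5.5]
gripper_width: 13.7
gripper_force: 40.0
```

Call:
send_rows(
  steps=[
    [[0.1,0,0,0,0],[0,0,0,0,0],[0,0,0,0,0.5],[0,0,0,0,0.5],[0,0,0,0,0.5]],
  ],
)

```text
time_s: 9.65
ee_pos: [506.9, 184.0, 76.7]
ee_rot: [180.0, -0.0, -2.5]
force: [0.2, -0.1, -0.5]
gripper_width: 30.8
gripper_force: 0.0
```

Call:
send_rows(
  steps=[
    [[0,0,0,0,0.5],[0,0,0,0,0.5],[0,0,0,0,0.5]],
  ],
)

```text
time_s: 9.9
ee_pos: [506.7, 184.1, 77.0]
ee_rot: [180.0, -0.0, -2.5]
force: [0.0, 0.4, -0.3]
gripper_width: 45.2
gripper_force: 0.0
```

Call:
send_rows(
  steps=[
    [[0,0,-0.4,0,0.5],[0,0,-0.8,0,0.5],[0,0,-0.8,0,0.5],[0,0,-0.4,0,0.5],[-0.5,0,0,0,0]],
  ],
)

```text
time_s: 10.32
ee_pos: [492.1, 186.2, 177.5]
ee_rot: [-179.8, -0.7, -2.5]
force: [0.4, 0.8, -0.1]
gripper_width: 41.7
gripper_force: 0.0
```

Call:
send_rows(
  steps=[
    [[-0.8,0,0,0,0],[-0.8,0,0,0,0],[-0.8,0,0,0,0],[-0.6,0,0,0,0],[0,0,0,-1,0]],
  ],
)

```text
time_s: 10.73
ee_pos: [361.9, 189.4, 172.9]
ee_rot: [180.0, 0.2, 4.6]
force: [0.1, -0.5, -0.4]
gripper_width: 8.3
gripper_force: 0.0
```

Call:
send_rows(
  steps=[
    [[0,0,0,-1,0],[0,0,0,-1,0],[0,0,0,-1,0],[0,0,0,-1,0],[0,0,0,-1,0]],
  ],
)

```text
time_s: 11.15
ee_pos: [366.7, 190.2, 173.2]
ee_rot: [180.0, -0.0, 39.1]
force: [0.7, 0.4, -0.5]
gripper_width: 0.3
gripper_force: 0.0
```

Call:
send_rows(
  steps=[
    [[0,0,0,-1,0],[0,0,0,-1,0],[0,0,0,-1,0],[0,0,0,-1,0],[0,0,0,-1,0]],
  ],
)

```text
time_s: 11.57
ee_pos: [366.7, 190.2, 173.1]
ee_rot: [180.0, -0.0, 73.5]
force: [-0.5, -0.0, -0.7]
gripper_width: 0.5
gripper_force: 0.0
```

Call:
send_rows(
  steps=[
    [[0,0,0,-1,0],[0,0,0,-1,0],[0,0,0,-1,0],[0,0,0,-1,0],[0,0,0,-1,0]],
  ],
)

```text
time_s: 11.98
ee_pos: [366.7, 190.2, 173.1]
ee_rot: [180.0, 0.0, 107.9]
force: [-0.8, -0.7, -0.2]
gripper_width: 0.9
gripper_force: 0.0
```

Call:
send_rows(
  steps=[
    [[0,0,0,-1,0],[0,0,0,-1,0],[0,0,0,-1,0],[0,0,0,-1,0],[0,0,0,-1,0]],
  ],
)

```text
time_s: 12.4
ee_pos: [366.7, 190.2, 173.1]
ee_rot: [180.0, 0.0, 142.3]
force: [0.3, -0.4, -0.9]
gripper_width: 0.5
gripper_force: 0.0
```

Call:
send_rows(
  steps=[
    [[0,0,0,-1,0],[0,0,0,-1,0],[0,0,0,-1,0],[0,0,0,-1,0],[0,0,0,-1,0]],
  ],
)

```text
time_s: 12.82
ee_pos: [366.7, 190.2, 173.1]
ee_rot: [-180.0, 0.0, 176.6]
force: [0.0, 0.7, -0.5]
gripper_width: 0.4
gripper_force: 0.0
```

Call:
send_rows(
  steps=[
    [[0,0,0,-0.17,0],[0,0,0,0,0],[0,0,0,0,0]],
  ],
)

```text
time_s: 13.07
ee_pos: [366.7, 190.2, 173.1]
ee_rot: [-180.0, 0.0, 177.3]
force: [1.4, 0.4, -0.3]
gripper_width: 0.5
gripper_force: 0.0
```

```bash
python3 - <<'E'
from h import *
import pickle
s=env.state();print(s['time_s'],s['ee_pos'],s['ee_rot'],s['qpos'].round(1))
f=grab('top','t6.png');pickle.dump(f,open('t6.pkl','wb'))
g=grab('side','s6.png')
a=cv2.resize(f['pixels'][100:250,90:240,::-1],(400,400));b=cv2.resize(g['pixels'][120:260,180:320,::-1],(400,400))
cv2.imwrite('pics/ts6.png',np.hstack([a,b]))
E
```

```text
13.0667 [366.71900076 190.18273005 173.11698019] [-1.79996021e+02  6.91555512e-03  1.77333350e+02] [ 25.8   4.5 110.8  -0.   64.7 -61.5]
```

View pics/ts6.png

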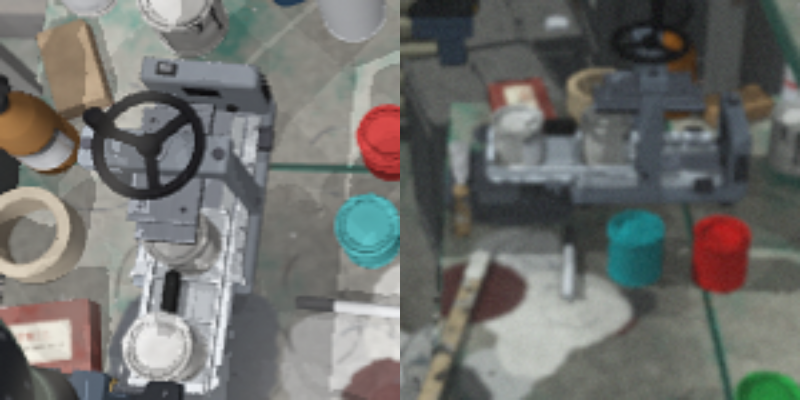

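The carrier sits straight in the channels with tins upright. Now lower the shut fingers behind its outer end.

Call:
send_rows(
  steps=[
    [[0,-0.065,0.7,-0.04,0],[0,0,0.9,0,0],[0,0,0.9,0,0],[0,0,0.68,0,0],[0,0,0,0,0]],
  ],
)

```text
time_s: 13.58
ee_pos: [362.8, 185.7, 41.9]
ee_rot: [-179.7, -0.5, 177.7]
force: [-0.8, -0.1, -0.6]
gripper_width: 0.5
gripper_force: 0.0
```

Call:
send_rows(
  steps=[
    [[-0.2,0,0,0,0],[-0.2,0,0,0,0],[-0.2,0,0,0,0],[-0.2,0,0,0,0],[-0.2,0,0,0,0]],
  ],
)

```text
time_s: 14.0
ee_pos: [407.7, 186.3, 47.3]
ee_rot: [180.0, 0.0, 177.7]
force: [-5.8, 1.0, 6.7]
gripper_width: 0.7
gripper_force: 3.8
```

Call:
send_rows(
  steps=[
    [[-0.2,0,0,0,0],[-0.2,0,0,0,0],[-0.2,0,0,0,0],[-0.2,0,0,0,0],[-0.2,0,0,0,0]],
  ],
)

```text
time_s: 14.42
ee_pos: [447.1, 184.6, 47.5]
ee_rot: [180.0, 0.0, 177.7]
force: [-5.7, 0.5, 10.1]
gripper_width: 0.3
gripper_force: 5.4
```

Call:
send_rows(
  steps=[
    [[-0.2,0,0,0,0],[-0.2,0,0,0,0],[-0.2,0,0,0,0],[0,0,0,0,0]],
  ],
)

```text
time_s: 14.75
ee_pos: [473.6, 183.8, 47.5]
ee_rot: [179.9, 0.2, 177.7]
force: [0.6, -0.2, 5.4]
gripper_width: 0.6
gripper_force: 2.9
```

Call:
send_rows(
  steps=[
    [[-0.12,0,0,0,0],[-0.12,0,0,0,0],[-0.12,0,0,0,0],[0,0,0,0,0]],
  ],
)

```text
time_s: 15.08
ee_pos: [486.6, 183.2, 47.5]
ee_rot: [179.9, 0.1, 177.7]
force: [-1.3, 0.7, 6.3]
gripper_width: 0.7
gripper_force: 4.3
```

Call:
send_rows(
  steps=[
    [[-0.12,0,0,0,0],[-0.12,0,0,0,0],[-0.12,0,0,0,0],[0,0,0,0,0]],
  ],
)

```text
time_s: 15.42
ee_pos: [499.9, 182.5, 47.5]
ee_rot: [180.0, 0.0, 177.7]
force: [-4.6, 0.7, 7.6]
gripper_width: 0.0
gripper_force: 5.2
```

Call:
send_rows(
  steps=[
    [[-0.08,0,0,0,0],[-0.08,0,0,0,0],[0,0,0,0,0]],
  ],
)

```text
time_s: 15.67
ee_pos: [506.2, 182.2, 47.5]
ee_rot: [180.0, 0.0, 177.7]
force: [-4.7, 0.6, 7.9]
gripper_width: 0.8
gripper_force: 5.4
```

Call:
send_rows(
  steps=[
    [[-0.05,0,0,0,0],[-0.05,0,0,0,0],[0,0,0,0,0]],
  ],
)

```text
time_s: 15.92
ee_pos: [510.7, 182.1, 47.5]
ee_rot: [180.0, 0.1, 177.7]
force: [-3.3, 0.2, 6.6]
gripper_width: -0.1
gripper_force: 4.4
```

```bash
python3 - <<'E'
from h import *
import pickle
s=env.state();print(s['time_s'],s['ee_pos'],s['ee_rot'],s['force'])
f=grab('wrist','w7.png');pickle.dump(f,open('w7.pkl','wb'))
g=grab('side','s7.png')
a=cv2.resize(f['pixels'][:,:,::-1],(400,400));b=cv2.resize(g['pixels'][120:260,180:320,::-1],(400,400))
cv2.imwrite('pics/ws7.png',np.hstack([a,b]))
E
```

```text
15.9167 [510.68578172 182.10015927  47.50185109] [1.79954966e+02 9.32607333e-02 1.77724982e+02] [-3.26066652  0.17772764  6.5503432 ]
```

View pics/ws7.png

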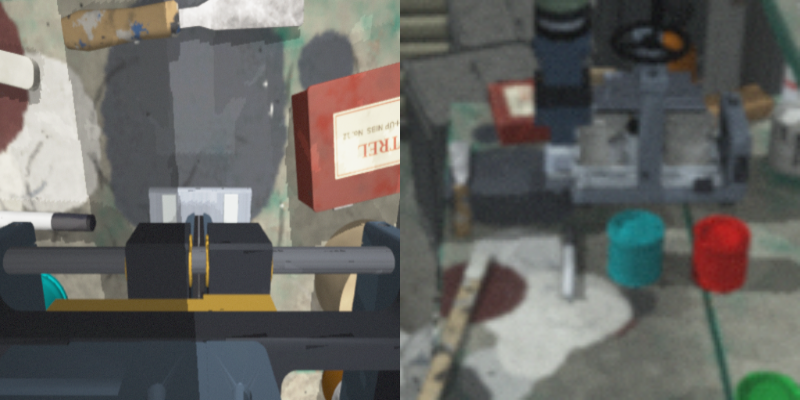

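The carrier is nearly home, with both tins upright under the pad. There's no stop force yet, so I keep pushing.

Call:
send_rows(
  steps=[
    [[-0.05,0,0,0,0],[-0.05,0,0,0,0],[0,0,0,0,0]],
  ],
)

```text
time_s: 16.27
ee_pos: [514.5, 181.9, 47.5]
ee_rot: [180.0, 0.1, 177.7]
force: [-3.4, -0.1, 8.9]
gripper_width: 0.3
gripper_force: 4.9
```

Call:
send_rows(
  steps=[
    [[-0.05,0,0,0,0],[0,0,0,0,0],[0,0,0,0,0]],
  ],
)

```text
time_s: 16.52
ee_pos: [516.2, 181.8, 47.5]
ee_rot: [180.0, 0.0, 177.7]
force: [-4.1, -0.5, 8.1]
gripper_width: 0.1
gripper_force: 5.0
```

```bash
python3 - <<'E'
from h import *
import pickle
f=grab('wrist','w8.png');pickle.dump(f,open('w8.pkl','wb'));W=cloud(f)
g=grab('side','s8.png');V=cloud(g);pickle.dump(g,open('s8.pkl','wb'))
a=cv2.resize(f['pixels'][150:260,170:340,::-1],(400,260),interpolation=cv2.INTER_CUBIC);b=cv2.resize(g['pixels'][150:210,220:310,::-1],(400,260),interpolation=cv2.INTER_CUBIC)
cv2.imwrite('pics/ws8.png',np.vstack([a,b]))
# tin side surface seen from side camera: x-extent of tins at z 70..105
m=(V[...,2]>60)&(V[...,2]<105)&(V[...,0]>480)&(V[...,0]<730)&(V[...,1]>110)&(V[...,1]<230)
im=g['pixels']
ys,xs=np.nonzero(m);print(xs.min(),xs.max(),ys.min(),ys.max())
for v in range(170,190,3):
    r=[(u,*V[v,u].round().astype(int).tolist()) for u in range(234,306,3) if np.isfinite(V[v,u,0])]
    print(v,' '.join(f'{a}:{b},{c},{d}' for a,b,c,d in r))
E
```

```text
234 292 159 181
170 234:500,178,72 237:512,171,76 240:524,176,72 243:536,173,74 246:547,159,83 249:558,156,84 252:570,156,84 255:582,153,85 258:594,159,81 261:613,218,41 264:612,113,111 267:623,111,112 270:635,110,112 273:663,216,41 276:665,156,80 279:677,153,82 282:688,150,83 285:700,150,83 288:712,151,82 291:727,166,72 294:734,140,88 297:739,114,105 300:750,111,107 303:801,265,4
173 234:501,210,36 237:514,209,36 240:526,206,38 243:535,156,71 246:547,157,70 249:558,155,71 252:571,157,69 255:582,153,71 258:594,154,70 261:610,192,44 264:613,116,95 267:624,111,97 270:635,108,99 273:657,177,52 276:666,159,64 279:677,150,70 282:689,150,69 285:700,147,71 288:713,152,67 291:724,145,71 294:734,138,75 297:739,105,97 300:751,108,95 303:798,246,1
176 234:501,193,33 237:513,188,36 240:525,193,32 243:536,178,41 246:547,160,54 249:559,159,54 252:571,155,56 255:582,149,59 258:595,159,52 261:607,161,50 264:612,109,86 267:624,110,84 270:637,116,80 273:657,173,41 276:666,153,53 279:677,146,58 282:689,145,58 285:702,149,55 288:716,158,48 291:726,151,53 294:734,131,66 297:741,109,81 300:753,112,78 303:
[... 743 characters left out ...]
:511,168,5 240:521,127,34 243:533,126,35 246:545,130,31 249:557,129,31 252:569,125,33 255:580,123,35 258:592,125,33 261:604,125,33 264:615,114,40 267:626,111,42 270:638,113,40 273:651,122,33 276:663,119,34 279:675,119,33 282:687,119,33 285:696,106,42 288:708,104,43 291:723,119,32 294:734,115,34 297:745,110,37 300:756,109,37 303:781,157,2
188 234:498,147,6 237:510,148,5 240:521,118,26 243:533,117,26 246:545,123,22 249:556,116,27 252:568,117,25 255:580,117,25 258:592,115,25 261:603,111,28 264:615,114,25 267:627,114,24 270:638,110,27 273:650,107,29 276:663,113,24 279:674,111,25 282:686,109,26 285:698,109,25 288:709,105,28 291:722,109,24 294:733,107,25 297:746,109,23 300:758,112,21 303:775,130,6
```

View pics/ws8.png

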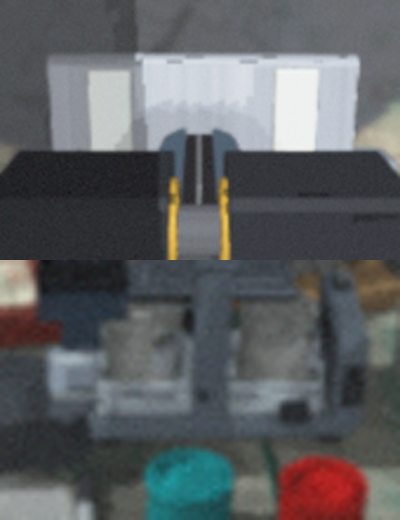

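The side view shows the carrier's ends at about x=523 and 726, so it is within a couple of mm of home. I'll push on until the stops answer.

Call:
send_rows(
  steps=[
    [[-0.05,0,0,0,0],[0,0,0,0,0],[0,0,0,0,0]],
  ],
)

```text
time_s: 16.87
ee_pos: [516.2, 181.8, 47.5]
ee_rot: [180.0, -0.2, 177.7]
force: [-9.7, 0.9, 12.6]
gripper_width: 0.4
gripper_force: 7.2
```

Call:
send_rows(
  steps=[
    [[-0.05,0,0,0,0],[0,0,0,0,0],[0,0,0,0,0]],
  ],
)

```text
time_s: 17.12
ee_pos: [516.1, 181.8, 47.6]
ee_rot: [180.0, -0.4, 177.7]
force: [-12.5, 1.9, 14.7]
gripper_width: 0.4
gripper_force: 9.4
```

Call:
send_rows(
  steps=[
    [[-0.05,0,0,0,0],[0,0,0,0,0],[0.4,0,0,0,0],[0.8,0,0,0,0],[0.8,0,0,0,0]],
  ],
)

```text
time_s: 17.53
ee_pos: [442.9, 184.8, 46.5]
ee_rot: [179.9, 0.2, 177.7]
force: [-1.3, 0.6, 1.4]
gripper_width: 0.3
gripper_force: 0.0
```

Call:
send_rows(
  steps=[
    [[0.8,0,0,0,0],[0.8,0,0,0,0],[0,0,-0.5,0,0],[0,0,-1,0,0.4],[0,0,-1,0,0.4]],
  ],
)

```text
time_s: 17.95
ee_pos: [377.2, 186.8, 147.0]
ee_rot: [-179.9, -0.1, 177.8]
force: [1.1, 0.6, 0.3]
gripper_width: 11.0
gripper_force: 0.0
```

```bash
python3 - <<'E'
from h import *
import pickle
s=env.state();print(s['time_s'],s['ee_pos'],s['force'])
f=grab('top','t9.png');pickle.dump(f,open('t9.pkl','wb'));W=cloud(f)
g=grab('side','s9.png');V=cloud(g)
for lo,hi in((60,69),(50,60),(40,50)):
  m=(np.abs(W[...,1]-181)<36)&(W[...,2]>lo)&(W[...,2]<hi)&(W[...,0]>495)&(W[...,0]<560);P=W[m];print(lo,len(P),np.sort(P[:,0])[:8].round(1))
m=(W[...,2]>95)&(W[...,2]<120)&(W[...,0]>500)&(W[...,0]<570)&(np.abs(W[...,1]-181)<45);P=W[m];print('lid',len(P),P.min(0).round(1),P.max(0).round(1))
a=cv2.resize(f['pixels'][140:240,110:210,::-1],(400,400),interpolation=cv2.INTER_CUBIC);b=cv2.resize(g['pixels'][130:220,220:310,::-1],(400,400),interpolation=cv2.INTER_CUBIC)
cv2.imwrite('pics/ts9.png',np.hstack([a,b]))
E
```

```text
17.95 [377.17936025 186.75289096 146.98883583] [1.0553526  0.64003366 0.25059333]
60 56 [525.5 525.7 525.7 525.9 526.9 527.  527.  527.1]
50 22 [526.4 526.4 526.5 526.6 526.8 527.  527.8 528.1]
40 22 [499.5 525.3 525.8 525.8 525.9 525.9 525.9 527.2]
lid 175 [533.4 147.3  95.2] [569.1 215.8 113.4]
```

View pics/ts9.png

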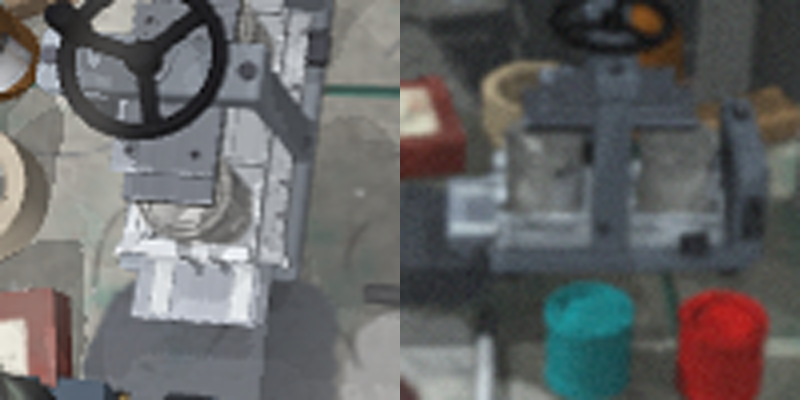

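The carrier's end plate is at x≈525, i.e. about 100 mm in front of the wheel axis: home. Now locate the knob precisely.

```bash
python3 - <<'E'
from h import *
import pickle
for n in('top0','t6','t9'):
    f=pickle.load(open(n+'.pkl','rb'));W=cloud(f);g=f['pixels'].max(2)
    print(f['intrinsics'][0,0])
    m=((g<70)&(W[...,2]>215)&(W[...,2]<290)&(np.hypot(W[...,0]-625,W[...,1]-178)<75))
    uv=np.argwhere(m)[:,::-1];z=W[m][:,2]
    top=(np.abs(z-271)<5);print(n,'top pts',top.sum(),W[m][top].mean(0).round(1),'px',uv[top].mean(0).round(1),'cast',cast(f,[uv[top].mean(0)],271).round(1), np.ptp(W[m][top],axis=0).round(1))
    rim=m.astype(np.uint8)*0
    q=uv[(z<243)];rim[q[:,1],q[:,0]]=1
    h=cv2.convexHull(q.astype(np.float32));e=cv2.fitEllipse(h);print(e[0],e[1],cast(f,[e[0]],229).round(1))
    hub=cast(f,[[145.5,154.5]],231)
E
```

```text
347.255610107954
top0 top pts 45 [637.5 215.2 270.6] px [124.6 143.2] cast [[637.4 215.  271. ]] [17.6 16.9  6.3]
(145.19927978515625, 154.0579071044922) (39.338836669921875, 42.84294891357422) [[625.2 177.3 229. ]]
347.255610107954
t6 top pts 45 [637.7 215.3 270.3] px [124.6 143.2] cast [[637.4 215.  271. ]] [16.9 16.9  8.3]
(145.37745666503906, 154.1766815185547) (39.758941650390625, 42.75585174560547) [[624.9 176.8 229. ]]
347.255610107954
t9 top pts 47 [637.2 215.4 270.5] px [124.5 143.4] cast [[637.  215.1 271. ]] [17.7 17.3  7.7]
(145.36135864257812, 154.1657257080078) (39.826534271240234, 42.70256042480469) [[624.9 176.8 229. ]]
```

```bash
python3 - <<'E'
from h import *
import pickle
f=pickle.load(open('top0.pkl','rb'));W=cloud(f)
for y in range(235,330,10):
    m=(np.abs(W[...,1]-y)<5)&(W[...,0]>560)&(W[...,0]<760)&(W[...,2]<400);P=W[m]
    i=P[:,2].argmax();print(y,P[i].round())
m=(W[...,2]>240)&(W[...,2]<600)&(W[...,0]>540)&(W[...,0]<800)&(W[...,1]>60)&(W[...,1]<330);P=W[m]
for z in range(240,600,40):
    q=P[(P[:,2]>=z)&(P[:,2]<z+40)]
    if len(q): print(z,len(q),q[:,0].min().round(),q[:,:2].mean(0).round())
E
```

```text
235 [637. 230. 229.]
245 [633. 242. 217.]
255 [621. 250. 212.]
265 [718. 270.   5.]
275 [573. 273.   5.]
285 [585. 290.   5.]
295 [614. 290.   5.]
305 [753. 309.  25.]
315 [581. 320.  48.]
325 [586. 322.  52.]
240 526 629.0 [754. 197.]
280 1097 776.0 [788. 200.]
320 166 790.0 [794. 270.]
360 132 791.0 [796. 272.]
480 1158 764.0 [768. 196.]
520 3056 765.0 [780. 194.]
```

Call:
send_rows(
  steps=[
    [[0,0,-1,0,0.7],[0,0,-1,0,0.7],[0,0,-1,0,0.7],[0,0,-1,0,0.7],[0,0,-1,0,0.7]],
  ],
)

```text
time_s: 18.47
ee_pos: [378.1, 186.8, 348.3]
ee_rot: [180.0, 0.1, 177.7]
force: [1.4, 0.8, 0.3]
gripper_width: 52.4
gripper_force: 0.0
```

Call:
send_rows(
  steps=[
    [[-0.6,0.12,0,0,0.7],[-0.9,0.12,0,0,0.7],[-0.9,0.12,0,0,0.7],[-0.9,0.12,0,0,0.7],[-0.9,0.12,0,0,0.7]],
  ],
)

```text
time_s: 18.88
ee_pos: [548.9, 204.3, 346.2]
ee_rot: [180.0, 0.1, 177.7]
force: [-0.0, 0.5, -1.0]
gripper_width: 63.8
gripper_force: 0.0
```

Call:
send_rows(
  steps=[
    [[-0.9,0.12,0,0,0.7],[-0.8,0.12,0,0,0.7],[-0.55,0.12,0,0,0.7],[0,0,0,0,0.7],[0,0,0,0,0.7]],
  ],
)

```text
time_s: 19.3
ee_pos: [638.3, 215.0, 344.2]
ee_rot: [-179.9, -0.1, 177.7]
force: [-0.0, -0.1, -0.3]
gripper_width: 64.1
gripper_force: 0.0
```

Call:
send_rows(
  steps=[
    [[0.02,0,0.5,0,0.7],[0,0,0.9,0,0.7],[0,0,0.7,0,0.7],[0,0,0.4,0,0.7],[0,0,0,0,0.7]],
  ],
)

```text
time_s: 19.72
ee_pos: [633.1, 214.5, 242.4]
ee_rot: [-179.8, -0.4, 177.8]
force: [-0.7, -0.7, -1.1]
gripper_width: 63.7
gripper_force: 0.0
```

Call:
send_rows(
  steps=[
    [[0,0,0,0,0],[0,0,0,0,0],[0,0,0,0,0],[0,0,0,0,0],[0,0,0,0,0]],
  ],
  squeeze=12,
)

```text
time_s: 20.13
ee_pos: [636.7, 215.5, 247.2]
ee_rot: [180.0, 0.1, 177.7]
force: [1.3, -0.7, -0.8]
gripper_width: 33.2
gripper_force: 0.0
```

Call:
send_rows(
  steps=[
    [[0,0,0,0,0],[0,0,0,0,0],[0,0,0,0,0],[0,0,0,0,0]],
  ],
)

```text
time_s: 20.47
ee_pos: [636.5, 216.4, 246.3]
ee_rot: [179.9, 0.0, 177.8]
force: [0.8, 3.2, 1.0]
gripper_width: 18.0
gripper_force: 12.0
```

```bash
python3 - <<'E'
import numpy as np
th=np.radians(17.9+np.arange(0,490,10));P=40*np.c_[np.sin(th),np.cos(th)];d=np.diff(P,axis=0)/40
a=np.radians(177.7);D=np.c_[d[:,0]*np.cos(a)+d[:,1]*np.sin(a),d[:,0]*np.sin(a)-d[:,1]*np.cos(a)].round(3)
for i in range(0,len(D),5): print(i,[[*r,0,0,0] for r in D[i:i+5].tolist()], (P[min(i+5,len(P)-1)]+[625,177]).round(1))
E
```

```text
0 [[-0.163, -0.061, 0, 0, 0], [-0.15, -0.089, 0, 0, 0], [-0.132, -0.113, 0, 0, 0], [-0.111, -0.135, 0, 0, 0], [-0.086, -0.152, 0, 0, 0]] [662.1 192. ]
5 [[-0.058, -0.164, 0, 0, 0], [-0.028, -0.172, 0, 0, 0], [0.002, -0.174, 0, 0, 0], [0.032, -0.171, 0, 0, 0], [0.061, -0.163, 0, 0, 0]] [660.4 158.3]
10 [[0.089, -0.15, 0, 0, 0], [0.113, -0.132, 0, 0, 0], [0.135, -0.111, 0, 0, 0], [0.152, -0.086, 0, 0, 0], [0.164, -0.058, 0, 0, 0]] [633.4 137.9]
15 [[0.172, -0.028, 0, 0, 0], [0.174, 0.002, 0, 0, 0], [0.171, 0.032, 0, 0, 0], [0.163, 0.061, 0, 0, 0], [0.15, 0.089, 0, 0, 0]] [600.4 145.4]
20 [[0.132, 0.113, 0, 0, 0], [0.111, 0.135, 0, 0, 0], [0.086, 0.152, 0, 0, 0], [0.058, 0.164, 0, 0, 0], [0.028, 0.172, 0, 0, 0]] [585.  175.5]
25 [[-0.002, 0.174, 0, 0, 0], [-0.032, 0.171, 0, 0, 0], [-0.061, 0.163, 0, 0, 0], [-0.089, 0.15, 0, 0, 0], [-0.113, 0.132, 0, 0, 0]] [598.2 206.7]
30 [[-0.135, 0.111, 0, 0, 0], [-0.152, 0.086, 0, 0, 0], [-0.164, 0.058, 0, 0, 0], [-0.172, 0.028, 0, 0, 0], [-0.174, -0.002, 0, 0, 0]] [630.5 216.6]
35 [[-0.171, -0.032, 0, 0, 0], [-0.163, -0.061, 0, 0, 0], [-0.15, -0.089, 0, 0, 0], [-0.132, -0.113, 0, 0, 0], [-0.111, -0.135, 0, 0, 0]] [658.9 198.3]
40 [[-0.086, -0.152, 0, 0, 0], [-0.058, -0.164, 0, 0, 0], [-0.028, -0.172, 0, 0, 0], [0.002, -0.174, 0, 0, 0], [0.032, -0.171, 0, 0, 0]] [663.1 164.7]
45 [[0.061, -0.163, 0, 0, 0], [0.089, -0.15, 0, 0, 0], [0.113, -0.132, 0, 0, 0]] [651.8 147.3]
```

Call:
send_rows(
  steps=[
    [[-0.16,-0.06,0,0,0],[-0.15,-0.09,0,0,0],[-0.13,-0.11,0,0,0],[-0.11,-0.135,0,0,0],[-0.09,-0.15,0,0,0]],
  ],
  squeeze=25,
)

```text
time_s: 20.88
ee_pos: [661.6, 193.7, 246.3]
ee_rot: [179.9, 0.1, 177.8]
force: [0.0, 4.5, 2.3]
gripper_width: 17.2
gripper_force: 25.0
```

Following well; continue round.

Call:
send_rows(
  steps=[
    [[-0.06,-0.165,0,0,0],[-0.03,-0.17,0,0,0],[0,-0.175,0,0,0],[0.03,-0.17,0,0,0],[0.06,-0.165,0,0,0]],
  ],
)

```text
time_s: 21.3
ee_pos: [659.4, 158.2, 246.2]
ee_rot: [180.0, -0.0, 177.7]
force: [-1.7, 4.3, 4.3]
gripper_width: 17.1
gripper_force: 25.0
```

Call:
send_rows(
  steps=[
    [[0.09,-0.15,0,0,0],[0.11,-0.13,0,0,0],[0.135,-0.11,0,0,0],[0.15,-0.085,0,0,0],[0.165,-0.06,0,0,0]],
  ],
)

```text
time_s: 21.72
ee_pos: [633.0, 138.9, 246.2]
ee_rot: [179.9, 0.1, 177.7]
force: [2.4, 6.9, 2.0]
gripper_width: 17.0
gripper_force: 25.0
```

Call:
send_rows(
  steps=[
    [[0.17,-0.03,0,0,0],[0.175,0,0,0,0],[0.17,0.03,0,0,0],[0.165,0.06,0,0,0],[0.15,0.09,0,0,0]],
  ],
)

```text
time_s: 22.13
ee_pos: [601.9, 145.2, 246.3]
ee_rot: [-180.0, 0.4, 177.7]
force: [5.9, 3.3, 0.8]
gripper_width: 17.3
gripper_force: 25.0
```

Call:
send_rows(
  steps=[
    [[0.13,0.11,0,0,0],[0.11,0.135,0,0,0],[0.085,0.15,0,0,0],[0.06,0.165,0,0,0],[0.03,0.17,0,0,0]],
  ],
)

```text
time_s: 22.55
ee_pos: [584.9, 173.1, 246.2]
ee_rot: [-179.7, 0.1, 177.7]
force: [3.4, -3.0, 2.5]
gripper_width: 17.1
gripper_force: 25.0
```

Call:
send_rows(
  steps=[
    [[0,0.175,0,0,0],[-0.03,0.17,0,0,0],[-0.06,0.165,0,0,0],[-0.09,0.15,0,0,0],[-0.11,0.13,0,0,0]],
  ],
)

```text
time_s: 22.97
ee_pos: [596.5, 207.0, 246.1]
ee_rot: [-179.9, -0.1, 177.8]
force: [-0.6, -4.1, 6.1]
gripper_width: 17.1
gripper_force: 25.0
```

Call:
send_rows(
  steps=[
    [[-0.135,0.11,0,0,0],[-0.15,0.085,0,0,0],[-0.165,0.06,0,0,0],[-0.17,0.03,0,0,0],[-0.175,0,0,0,0]],
  ],
)

```text
time_s: 23.38
ee_pos: [627.8, 218.4, 246.1]
ee_rot: [179.9, -0.3, 177.8]
force: [-3.2, -0.7, 6.5]
gripper_width: 17.3
gripper_force: 25.0
```

Call:
send_rows(
  steps=[
    [[-0.17,-0.03,0,0,0],[-0.165,-0.06,0,0,0],[-0.15,-0.09,0,0,0],[-0.13,-0.11,0,0,0],[-0.11,-0.135,0,0,0]],
  ],
)

```text
time_s: 23.8
ee_pos: [656.8, 202.3, 246.2]
ee_rot: [179.7, -0.2, 177.8]
force: [-2.7, 3.2, 5.8]
gripper_width: 17.3
gripper_force: 25.0
```

Call:
send_rows(
  steps=[
    [[-0.085,-0.15,0,0,0],[-0.06,-0.165,0,0,0],[-0.03,-0.17,0,0,0],[0,0,0,0,0]],
  ],
)

```text
time_s: 24.13
ee_pos: [664.5, 181.6, 246.2]
ee_rot: [179.7, 0.0, 177.8]
force: [1.6, 3.1, 3.7]
gripper_width: 16.8
gripper_force: 25.0
```

Call:
send_rows(
  steps=[
    [[0,-0.175,0,0,0],[0.03,-0.17,0,0,0],[0.06,-0.165,0,0,0],[0,0,0,0,0]],
  ],
)

```text
time_s: 24.47
ee_pos: [660.3, 160.3, 246.2]
ee_rot: [179.8, 0.1, 177.8]
force: [2.7, 3.6, 4.0]
gripper_width: 16.9
gripper_force: 25.0
```

Call:
send_rows(
  steps=[
    [[0.045,-0.075,0,0,0],[0.045,-0.075,0,0,0],[0,0,0,0,0],[0,0,0,0,0]],
  ],
)

```text
time_s: 24.8
ee_pos: [658.2, 156.6, 246.2]
ee_rot: [179.6, 0.3, 177.8]
force: [7.2, 7.0, 2.8]
gripper_width: 16.9
gripper_force: 25.0
```

Call:
send_rows(
  steps=[
    [[0.05,-0.07,0,0,0],[0.06,-0.07,0,0,0],[0,0,0,0,0],[0,0,0,0,0]],
  ],
)

```text
time_s: 25.13
ee_pos: [657.8, 156.2, 246.4]
ee_rot: [179.1, 0.9, 177.9]
force: [16.4, 17.1, -2.4]
gripper_width: 17.1
gripper_force: 25.0
```

```bash
python3 - <<'E'
from h import *
s=env.state();d=s['ee_pos'][:2]-[625,177];print(s['ee_pos'],s['force'],np.degrees(np.arctan2(*d)),np.hypot(*d))
E
```

```text
[657.75977748 156.16900956 246.35836042] [16.36953812 17.06019359 -2.43963331] 122.45109502834036 38.82181324121704
```

Stop reached (23 N, no more motion). Unload, release, lift off and retreat.

Call:
send_rows(
  steps=[
    [[-0.1,0.12,0,0,0],[0,0,0,0,0.6],[0,0,0,0,0.6],[0,0,0,0,0.6],[0,0,0,0,0.6]],
  ],
)

```text
time_s: 25.55
ee_pos: [654.4, 151.8, 244.6]
ee_rot: [-179.9, -0.2, 177.7]
force: [0.7, -1.0, -0.2]
gripper_width: 40.9
gripper_force: 0.0
```

Call:
send_rows(
  steps=[
    [[0,0,0,0,0.6],[0,0,0,0,0.6],[0,0,-0.5,0,0.6],[0,0,-0.8,0,0.6],[0,0,-0.8,0,0.6]],
  ],
)

```text
time_s: 25.97
ee_pos: [654.6, 151.7, 329.7]
ee_rot: [-179.9, -0.2, 177.7]
force: [0.4, 0.5, 0.4]
gripper_width: 54.4
gripper_force: 0.0
```

Call:
send_rows(
  steps=[
    [[0.5,0,-0.5,0,0.6],[0.8,0,0,0,0.6],[0.9,0,0,0,0.6],[0.9,0,0,0,0.6],[0.9,0,0,0,0.6]],
  ],
)

```text
time_s: 26.38
ee_pos: [493.7, 158.1, 349.7]
ee_rot: [-180.0, -0.0, 177.7]
force: [0.0, 0.2, 1.0]
gripper_width: 54.7
gripper_force: 0.0
```

Call:
send_rows(
  steps=[
    [[0.9,0,0,0,0.6],[0.9,0,0,0,0.6],[0.5,0,0,0,0.6],[0,0,0,0,0.6],[0,0,0,0,0.6]],
  ],
)

```text
time_s: 26.8
ee_pos: [403.0, 161.9, 350.6]
ee_rot: [180.0, 0.1, 177.8]
force: [0.4, 0.7, -0.2]
gripper_width: 54.7
gripper_force: 0.0
```

```bash
python3 - <<'E'
from h import *
import pickle
s=env.state();print(s['time_s'],s['ee_pos'],s['force'])
f=grab('top','t10.png');W=cloud(f);g=f['pixels'].max(2);G=grab('side','s10.png')
m=((g<70)&(np.abs(W[...,2]-271)<6)&(np.hypot(W[...,0]-625,W[...,1]-177)<75))
p=W[m].mean(0);print('knob',m.sum(),p,'crank',np.degrees(np.arctan2(*(p[:2]-[625,177])))-2.4+360)
for lo,hi in((60,69),(50,60)):
  q=(np.abs(W[...,1]-181)<36)&(W[...,2]>lo)&(W[...,2]<hi)&(W[...,0]>495)&(W[...,0]<560);print(lo,np.sort(W[q][:,0])[:6].round(1))
a=cv2.resize(f['pixels'][100:260,70:350,::-1],(420,300),interpolation=cv2.INTER_CUBIC);b=cv2.resize(G['pixels'][120:280,180:340,::-1],(300,300),interpolation=cv2.INTER_CUBIC)
cv2.imwrite('pics/ts10.png',np.hstack([a,b]))
E
```

```text
26.8 [403.0220822  161.93126529 350.63273972] [ 0.36356526  0.69171176 -0.17273912]
knob 46 [659.37602204 155.06842047 270.24127107] crank 480.13749350156877
60 [525.4 525.5 525.6 525.7 526.8 526.9]
50 [526.3 526.5 526.6 526.7 526.9 527. ]
```

View pics/ts10.png

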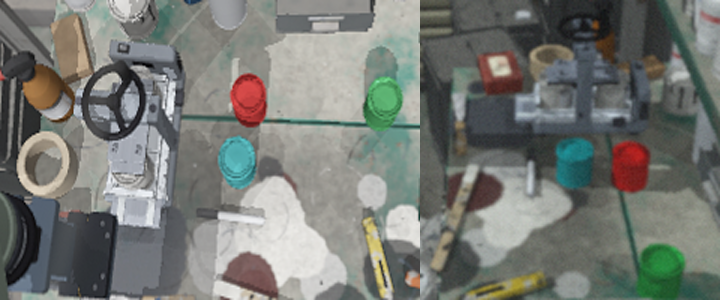

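The crank is at 480° (8.38 rad, the stop) and the carrier hasn't moved from home. The pad is down on both lids, the bystanders are untouched and the arm is clear, so I'm handing in.

```bash
python3 -c "
from workcell import env
print(env.job_done())"
```

```text
the job is handed in; nothing more can be done
None
```

The job is handed in at about 27 s of the 72 s: the carrier is pushed home against the stops, the wheel is wound to its stop (about 8.4 rad), the tins look upright in the pictures, the other things look undisturbed, and the arm is clear; I have not seen the verdict.

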